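# Labeller changeover: free the guard and plug in the format key

## Task

Change the labeller over to the orange format: turn the black T-handle on the white station until the yellow guard is drawn fully back off the key socket, then plug the orange format key fully home in the socket and let go of it. Nobody knows whether this station's screw has a right-hand or a left-hand thread, so try the handle and feel which way it gives. Leave the blue key, the jars and the brush where they are.

Things in the scene. Friction and masses are not known exactly. Their poses are not given: they have to be found in the camera images.
- station: white box fixed to the bench, 140 mm (its x) by 230 mm (its y) by 50 mm high; origin at the centre of its underside, z up. It carries the T-handle on its top at x 0, y +60 mm, and the key socket in its top at x -25 mm, y -60 mm. Two dark guide rails, 8 mm high and 5 mm wide, run along its x on the top, centred 39 mm either side of the socket's centre
- socket_mouth (a point): centre of the socket's mouth, level with the station's top (50 mm above the bench); axes as the station's. The hole is 27 mm along its x by 43 mm along its y, 34 mm deep, with a 4 mm chamfer round the mouth. While the guard is shut it covers the hole
- handle_grip (a point): middle of the black T-handle's bar, on its vertical turning axis, 81 mm above the bench; x along the bar, z up; it turns with the handle. The bar is 110 mm long, 14 mm thick and 30 mm high (66 to 96 mm above the bench), standing on a round stem 14 mm across with a low collar; 16 mm free height below the bar
- handle (a joint): angle of the T-handle in rad, positive anticlockwise seen from above; about 0 at the start (screwed tight, bar along the station's x). One way, not known beforehand and not to be seen, it is jammed and gives less than about 0.15 rad; the other way it turns with a steady friction of 0.2 Nm up to an end stop at 2.0 rad (either sign), and stays where it is left. The guard follows it
- guard (a joint): how far the yellow guard has been drawn back, in m: 0 shut, about 0.06 fully back. It slides along the station's +x only as the handle turns in the way that gives, whichever that is: a crank inside makes it 0.042 (1 - cos(handle angle)), so little happens at first. Pushing the shut guard does not move it
- guard_mid (a point): centre of the top face of the yellow guard plate, 54 mm (station's x) by 68 mm by 6 mm thick, its top 7 mm above the station's top
- orange_plug: orange format key, loose, 0.22 kg, standing upright on the bench; origin at the centre of its underside, z up. From below: black shank 24 mm (its x) by 40 mm (its y) by 30 mm high; orange flange 44 by 56 mm, 10 mm thick; orange grip bar 16 mm (x) by 50 mm (y), 36 mm high; 76 mm tall in all. It fits the socket either way round, its x along the socket's x; when home, the flange rests on the station's top and the origin lies 30 mm below the socket's mouth
- blue_plug: blue format key of the same build with a shank of 34 by 50 mm, which does not fit; it must stay where it stands. The two keys may have changed places
- jar0: closed amber glass jar with a red cap, 68 mm across, 100 mm tall, 0.4 kg, standing on the bench; origin at the centre of its underside. A bystander
- jar1: closed amber glass jar with a red cap, 68 mm across, 100 mm tall, 0.4 kg, standing on the bench; origin at the centre of its underside. A bystander
- jar2: closed amber glass jar with a red cap, 68 mm across, 100 mm tall, 0.4 kg, standing on the bench; origin at the centre of its underside. A bystander
- jar3: closed amber glass jar with a red cap, 68 mm across, 100 mm tall, 0.4 kg, standing on the bench; origin at the centre of its underside. A bystander
- brush: hand brush lying near the far edge of the bench. A bystander
Not all that is in view belongs to the job. Of the things that look like the orange_plug, take the one that is farthest to the robot's left at the start.

How it is judged:
By the outcome, as a careful person would: the job done as asked, in the order asked, and still so for the second after the job is handed in, with the robot touching nothing.
It also fails if it takes over 64 s, if anything falls off the work surface, if the arm or the gripper's body presses on something with over 40 N, if the wrist force passes 120 N, or if a joint passes its speed limit or range.

## Robot

A 6-joint arm with a two-finger parallel gripper is mounted at the origin on the work surface. World frame = base frame: x ahead of the robot, y to its left, z up, the work surface at z = 0. Lengths are in m, angles in rad, forces in N, time in s.
With the tool pointing down it reaches from about 0.375 to 0.9 m from the base axis. Payload 3.1 kg.
Tool frame: the origin (TCP) lies at the very end of the fingers, on their centre line; the grasp point (between the pads) lies 19 mm behind it (hold_point_z is the distance from the TCP to the grasp point, in m); z points along the fingers, x is the direction in which the jaws open and shut, and the axes are right-handed (so a half turn about z gives the same grasp; the last joint's range is limited). The gripper opens to 87 mm and grips with 3 to 60 N. Pads are 19 mm wide; open, the fingers measure 117 mm over their backs; the gripper's body (75 mm by 190 mm) begins 51 mm behind the grasp point.
Start: joints at [-1.31, 0.527, 1.433, -0, 1.181, -0.178], TCP at [0.266, -0.565, 0.223] pointing down, gripper open.
Joint ranges: [-3.08, 3.08], [-0.75, 2.2], [0.22, 2.44], [-1.43, 4.57], [0, 2.65], [-2.85, 2.85]. Speed limits (rad/s): [2.79, 2.79, 3.14, 3.14, 3.14, 3.14].

## Interface

Orientations are given as a unit quaternion [x, y, z, w].
In Python, from rig import * gives the robot as it stands.
- The arm moves only by the tool carry_out, never from a script. Its argument "deltas" is a list of rows, each a list of 7 numbers: the closure, from -1 (fully open) to 1 (shut), then the shift along the tool's x, y, z in units of 25 mm (1.0 is 25 mm), then the turn, a rotation vector about the tool's x, y, z in degrees. In form: [[jaw, x, y, z, rx, ry, rz], ...]. A call has 1 to 8 rows; each row is the pose to reach, as a shift and turn from the pose commanded when the call began, along the tool's axes at that moment; what a row does not reach only later rows make up. A row lasts 1/10 s, in which the tool goes at most 50 mm and 8.59 degrees, less where a joint would pass 70% of its speed; a pose out of reach is approached as far as the arm can. A call with a gripper value outside its range is refused whole. The fingers move at their own pace and stop on an object; "force" is the grip in N (left out, the last holds). Time passes only in rows, so rows that repeat a pose let the fingers close. It gives the time, the measured TCP pose, the force and the opening at its end, in the units of the state.
- get_obs(): the state, without advancing time (a new reading comes with each control period).
- camera(name): name is "scene" or "side" or "wrist"; returns (picture, depth): 480x640x3 uint8, red, green, blue; 480x640 float32, m along the optical axis (not along the pixel's ray), 0 where there is no reading.
- camera_info(name): a dict with "mtx" (3x3 intrinsics, pixels), "dist_coeffs" ([k1, k2, p1, p2, k3] as OpenCV has them; the pictures are not rectified), "origin" and "rotation" of the camera in the world. Camera axes: x right, y down, z forward; pixel columns grow to the right and rows downward; lengths in m; the calibration is good to about 2 mm. A picture is of the moment at which its call begins: read the wrist's pose just before it. camera_info takes no time and is no camera call; for the wrist camera it gives the pose at the moment of the call.
- hand_in(): hands the job in, once; it reports no verdict.
Trained networks look in the newest picture that a camera, given by its name, has taken for a name from the list of things; names that differ only in an ending like _2 or _b are one class to them, and where a whole thing is asked for, a point or a joint stands for the part that bears it (a point fixed in the world has none). Each returns a list of dicts, best first, with "score" (0 to 1); they miss things now and then, are a little off and sometimes report something else, mostly with a low value. They report only what shows in the picture. A call takes as long as a camera call. They do not tell look-alikes from the thing itself.
- spot_in(camera, target): "pixel" ([row, column] in pixels, amid what is visible of it).
The state is a dict: "time": time; "q": joint angles; "joint_velocities": joint speeds; "joint_torque": joint torques, N m; "position": TCP position; "tool_rot": TCP orientation; "ft_force": force on the tool from outside, world axes, zero at the start; "moment": the same for the moment, N m; "grip_width": finger opening in m.
Only numpy, scipy, OpenCV 4.12 (cv2) and the standard library are available. Lean on these libraries where they do the work, as an engineer would, in place of code of your own. Each camera call takes 0.05 s, during which the arm holds its last target.

## Working session

There is one attempt and no reset: what is moved stays moved. The work goes in short steps, Python scripts to look and compute and a tool call to move; the robot and the scene stay as the last step left them, time stands still between calls to the robot, and variables do not carry over. Pictures are saved under pics/ and viewed, and the job is handed in when it is done.

Besides the shell and the picture viewer there is one more tool, called after "Call:" in YAML: its name, and indented under it one key for each argument. carry_out: Moves the arm, as the interface text tells. Its arguments: {"type":"object","properties":{"deltas":{"type":"array"},"force":{"type":"number"}},"required":["deltas"]}

```bash
ls; mkdir -p pics
python3 - <<'E'
from rig import *
import cv2
print(get_obs())
for n in ("scene","side"):
    p,d=camera(n); cv2.imwrite(f"pics/{n}0.png",p[:,:,::-1]); 
    print(n,camera_info(n))
    for t in ("orange_plug","blue_plug","station","handle_grip","guard_mid","jar0","brush"):
        r=spot_in(n,t); print(t,[(x['pixel'],round(x['score'],2)) for x in r[:5]])
E
```

```text
pics
{'time': 0.0, 'q': array([-1.30953513e+00,  5.28455571e-01,  1.43388628e+00, -5.90407254e-06,
        1.18138028e+00, -1.78532012e-01]), 'joint_velocities': array([ 0.00115051, -0.00129099, -0.0004396 , -0.00114652,  0.00030533,
       -0.00043477]), 'joint_torque': array([-3.10365449e-04, -4.40039563e+01, -1.76591080e+01,  6.35489845e-02,
        5.82904718e-02, -1.60587906e-04]), 'position': array([ 0.26591329, -0.5648148 ,  0.22158323]), 'tool_rot': array([ 8.44320074e-01, -5.35838109e-01, -7.85223119e-04, -7.19098112e-04]), 'ft_force': array([ 0.43021974, -0.37515524,  0.76690118]), 'moment': array([ 0.0147106 , -0.00512757,  0.00534658]), 'grip_width': 0.08694497019175246}
scene {'mtx': array([[569.11083799,   0.        , 323.88178533],
       [  0.        , 569.11083799, 236.82058175],
       [  0.        ,   0.        ,   1.        ]]), 'dist_coeffs': array([-0.12353669,  0.        ,  0.        ,  0.        ,  0.        ]), 'origin': array([1.48625185, 0.10594437, 0.78164814]), 'rotation': array([ 0.59574543,  0.6811557 , -0.32565964, -0.27397097])}
orange_plug [([219.4, 
[... 440 characters left out ...]
72987 ],
       [  0.        ,   0.        ,   1.        ]]), 'dist_coeffs': array([-0.1651005,  0.       ,  0.       ,  0.       ,  0.       ]), 'origin': array([0.10284976, 1.05169801, 0.77664185]), 'rotation': array([-0.19742089,  0.84613528, -0.4828203 ,  0.10938298])}
orange_plug [([181.8, 389.7], 0.9), ([197.1, 425.9], 0.64), ([198.4, 375.3], 0.57)]
blue_plug [([247.8, 352.9], 0.59), ([215.6, 408.3], 0.55)]
station [([272.3, 336.1], 0.92), ([208.2, 301.6], 0.59)]
handle_grip [([264.1, 325.4], 0.76), ([246.4, 350.9], 0.5)]
guard_mid [([245.2, 352.5], 0.88)]
jar0 [([185.9, 330.7], 0.87), ([296.9, 205.4], 0.77), ([208.2, 300.1], 0.7), ([222.1, 266.5], 0.55)]
brush [([269.1, 231.6], 0.84)]
```

View pics/scene0.png

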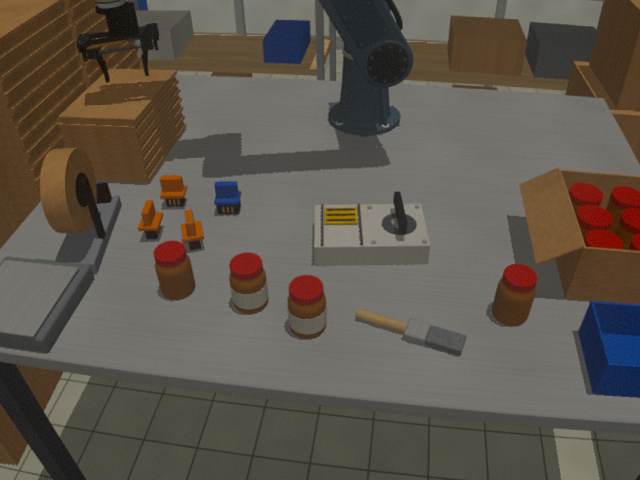

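View pics/side0.png

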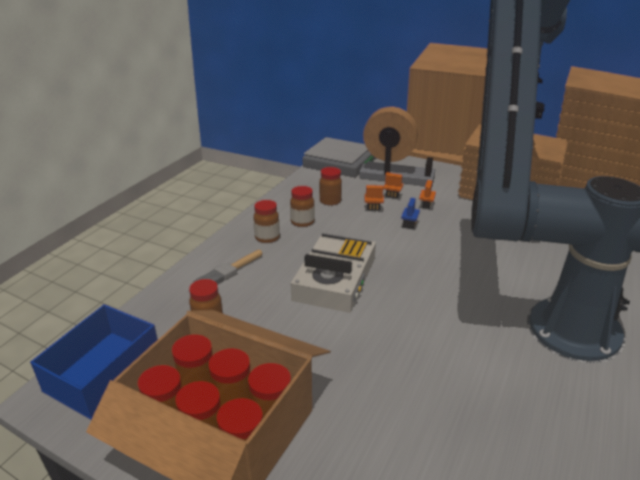

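The scene picture faces the robot, so the robot's left is image right. It shows three orange keys at (row, col) (219,147), (192,173) and (231,190), the blue key at (199,230), and the station at (235,372) with its guard toward -y. Next I measure their positions.

```bash
cat > h.py <<'E'
from rig import *
import numpy as np, cv2
from scipy.spatial.transform import Rotation as R
def cloud(n,info=None,pd=None):
    info=info or camera_info(n)
    p,d=pd if pd is not None else camera(n)
    K=np.array(info['mtx']);D=np.array(info['dist_coeffs'])
    v,u=np.mgrid[0:480,0:640]
    uv=np.stack([u,v],-1).reshape(-1,1,2).astype(np.float64)
    n_=cv2.undistortPoints(uv,K,D).reshape(480,640,2)
    P=np.dstack([n_*d[...,None],d])
    q=info['rotation']; q=np.array(q)
    M=R.from_quat(q).as_matrix() if q.size==4 else q
    W=P@M.T+np.array(info['origin'])
    W[d<=0]=np.nan
    return p,W,d
def colmask(p,c):
    hsv=cv2.cvtColor(p,cv2.COLOR_RGB2HSV);H,S,V=[hsv[...,i].astype(int) for i in range(3)]
    if c=='orange': return (H>=4)&(H<=16)&(S>190)&(V>90)
    if c=='blue': return (H>=105)&(H<=125)&(S>150)
    if c=='yellow': return (H>=20)&(H<=33)&(S>150)&(V>90)
    if c=='black': return V<70
    if c=='white': return (S<40)&(V>150)
E
python3 - <<'E'
from h import *
for n in ("scene","side"):
    p,W,d=cloud(n)
    for c in ('orange','blue','yellow'):
        m=colmask(p,c)&(W[...,2]>0.02)&(W[...,2]<0.12)&(W[...,0]>0.3)&(W[...,0]<1.0)
        k,l,s,ce=cv2.connectedComponentsWithStats(m.astype(np.uint8))
        for i in range(1,k):
            if s[i,4]<40: continue
            w=W[l==i]
            top=w[w[:,2]>np.percentile(w[:,2],95)-0.008]
            print(n,c,s[i,4],ce[i].round(),'mean',w.mean(0).round(3),'zmax',w[:,2].max().round(3),'top',top.mean(0).round(3))
E
```

```text
scene orange 479 [172. 187.] mean [ 0.483 -0.397  0.054] zmax 0.08 top [ 0.479 -0.399  0.074]
scene orange 391 [149. 218.] mean [ 0.598 -0.407  0.052] zmax 0.078 top [ 0.593 -0.41   0.074]
scene orange 412 [191. 228.] mean [ 0.62  -0.306  0.051] zmax 0.079 top [ 0.616 -0.308  0.075]
scene blue 349 [226. 193.] mean [ 0.492 -0.265  0.054] zmax 0.077 top [ 0.487 -0.267  0.074]
scene blue 2954 [612. 344.] mean [0.833 0.49  0.053] zmax 0.083 top [0.832 0.482 0.077]
scene yellow 380 [341. 216.] mean [ 0.548 -0.002  0.057] zmax 0.061 top [ 0.548 -0.002  0.057]
side orange 56 [392. 186.] mean [ 0.583 -0.401  0.04 ] zmax 0.05 top [ 0.583 -0.401  0.04 ]
side orange 53 [427. 196.] mean [ 0.469 -0.388  0.041] zmax 0.061 top [ 0.473 -0.375  0.05 ]
side orange 55 [373. 199.] mean [ 0.605 -0.299  0.04 ] zmax 0.047 top [ 0.605 -0.299  0.04 ]
side orange 51 [226. 382.] mean [0.537 0.534 0.096] zmax 0.1 top [0.537 0.534 0.096]
side orange 96 [204. 385.] mean [0.575 0.549 0.083] zmax 0.112 top [0.558 0.569 0.11 ]
side orange 141 [236. 405.] mean [0.502 0.559 0.081] zmax 0.114 top [0.484 0.58  0.111]
side blue 68 [410. 214.] mean [ 0.478 -0.258  0.04 ] zmax 0.05 top [ 0.478 -0.257  0.04 ]
side blue 3414 [ 84. 361.] mean [0.833 0.586 0.055] zmax 0.084 top [0.808 0.588 0.077]
side yellow 213 [354. 248.] mean [ 0.537 -0.     0.058] zmax 0.063 top [ 0.537 -0.     0.058]
```

Candidates are the orange keys at scene (219,147) y=-0.41, (192,173) y=-0.40 and (231,190) y=-0.31. The blue key is excluded. The largest y is the robot's left, so I choose (231,190). Next come a close crop and the poses of the station, handle and key.

Run:
```python
from h import *
p,W,d=cloud("scene")
a=cv2.resize(p[170:260,120:260],(560,360),interpolation=cv2.INTER_CUBIC)
b=cv2.resize(p[180:280,300:440],(560,400),interpolation=cv2.INTER_CUBIC)[:240*4]
cv2.imwrite("pics/cropA.png",a[:,:,::-1]);cv2.imwrite("pics/cropB.png",b[:,:,::-1])
# key: orange top
x,y,z=W[...,0],W[...,1],W[...,2]
def rect(m,name):
    w=W[m][:,:2]; r=cv2.minAreaRect((w*1000).astype(np.float32)); print(name,len(w),'c',np.round(r[0],1),'size',np.round(r[1],1),'ang',round(r[2],1))
near=(np.hypot(x-0.617,y+0.307)<0.05)
o=colmask(p,'orange')
rect(near&o&(z>0.065),'key top'); rect(near&o&(z>0.032)&(z<0.046),'flange')
st=(abs(x-0.57)<.16)&(abs(y-0.06)<.2)
rect(st&(z>0.044)&(z<0.054),'station top'); rect(st&(z>0.085)&(z<0.1),'bar top'); rect(st&colmask(p,'yellow'),'guard')
top=st&(z>0.085)&(z<.1);print(np.nanmax(z[st]))
p2,W2,d2=cloud("side");x,y,z=[W2[...,i] for i in range(3)]
st=(abs(x-0.57)<.16)&(abs(y-0.06)<.2)
W=W2
rect(st&(z>0.044)&(z<0.054),'station top s'); rect(st&(z>0.085)&(z<0.1),'bar top s'); rect(st&colmask(p2,'yellow'),'guard s')
```

```text
key top 115 c [ 612.3 -308.7] size [50.5 15.9] ang 21.1
flange 251 c [ 611.9 -309.3] size [56.3 41. ] ang 24.0
station top 3833 c [559.6  59.9] size [149.3 231.1] ang 8.8
bar top 273 c [554.  119.1] size [109.8  14.5] ang 9.6
guard 382 c [545.2  -2.5] size [55.6 66.1] ang 7.3
0.09951928722131298
station top s 2041 c [579.2   4.7] size [184.9 375.1] ang 21.0
bar top s 341 c [549.5 119.2] size [109.6  22.2] ang 9.1
guard s 236 c [527.6  38.9] size [ 56.3 164.8] ang 17.9
```

View pics/cropA.png

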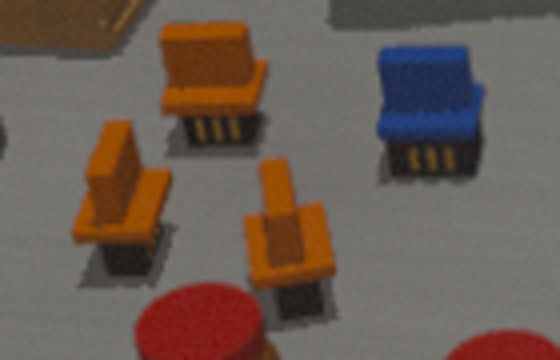

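View pics/cropB.png

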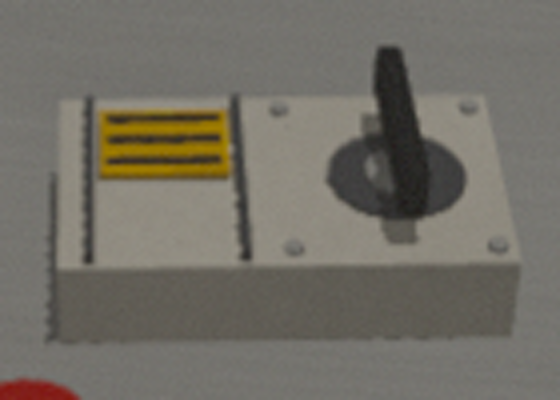

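Crop A shows the chosen key at scene (231,190), a normal orange key with a black shank standing just behind a jar. Crop B shows the station with its guard shut and the bar along the station's x. Measured station yaw is about 9°, and handle, guard and station sizes agree with the given ones. Next I move above the handle.

```bash
cat >> h.py <<'E'
def go(pos,yaw,o=None):
    """yaw: world angle of tool x in deg, tool pointing down. prints shift units and rotvec deg from the measured pose"""
    o=o or get_obs()
    M=R.from_quat(o['tool_rot'])
    T=R.from_euler('z',yaw,degrees=True)*R.from_euler('x',180,degrees=True)
    s=M.inv().apply(np.array(pos)-o['position'])/0.025
    r=(M.inv()*T).as_rotvec(degrees=True)
    print('t',round(o['time'],2),'pos',o['position'].round(4),'yaw',tyaw(o),'q6',round(o['q'][5],3),'w',round(o['grip_width'],4),'F',np.round(o['ft_force'],1),'M',np.round(o['moment'],2))
    print('shift',s.round(2),'rot',r.round(2))
def tyaw(o):
    a=R.from_quat(o['tool_rot']).as_matrix()[:,0]; return round(float(np.degrees(np.arctan2(a[1],a[0]))),2)
E
python3 -c "
from h import *
go([.552,.119,.2],-80.7)"
```

```text
t 1.0 pos [ 0.2661 -0.5655  0.2225] yaw -64.8 q6 -0.179 w 0.0869 F [-0.9 -0.4 -0.4] M [0.01 0.04 0.02]
shift [-19.91 -22.     0.9 ] rot [-0.   0.  15.9]
```

Call:
carry_out:
  deltas:
    - [-1, -10, -11, 0.4, 0, 0, 8]
    - [-1, -10, -11, 0.4, 0, 0, 8]
    - [-1, -10, -11, 0.4, 0, 0, 8]
    - [-1, -10, -11, 0.4, 0, 0, 8]
    - [-1, -19.9, -22, 0.9, 0, 0, 15.9]
    - [-1, -19.9, -22, 0.9, 0, 0, 15.9]
    - [-1, -19.9, -22, 0.9, 0, 0, 15.9]
    - [-1, -19.9, -22, 0.9, 0, 0, 15.9]
  force: 60

```text
time: 1.8
position: [0.4205, -0.195, 0.2112]
tool_rot: [0.762, -0.648, 0.001, -0.0]
ft_force: [0.9, -0.3, 0.4]
grip_width: 0.0872
```

```bash
python3 -c "
from h import *
go([.552,.119,.2],-80.7)"
```

```text
t 1.8 pos [ 0.4205 -0.195   0.2112] yaw -80.74 q6 0.733 w 0.0872 F [ 0.9 -0.3  0.4] M [-0.01  0.   -0.01]
shift [-11.55  -7.21   0.44] rot [-0.05 -0.04 -0.04]
```

Call:
carry_out:
  deltas:
    - [-1, -11.5, -7.2, 0.4, 0, 0, 0]
    - [-1, -11.5, -7.2, 0.4, 0, 0, 0]
    - [-1, -11.5, -7.2, 0.4, 0, 0, 0]
    - [-1, -11.5, -7.2, 0.4, 0, 0, 0]
    - [-1, -11.5, -7.2, 0.4, 0, 0, 0]
    - [-1, -11.5, -7.2, 0.4, 0, 0, 0]
    - [-1, -11.5, -7.2, 0.4, 0, 0, 0]
    - [-1, -11.5, -7.2, 0.4, 0, 0, 0]

```text
time: 2.6
position: [0.5528, 0.1206, 0.201]
tool_rot: [0.764, -0.645, 0.001, -0.002]
ft_force: [-0.9, -0.9, 0.8]
grip_width: 0.087
```

Run:
```python
from h import *
o=get_obs();go([.552,.119,.2],-80.7,o)
ci=camera_info("wrist");pd=camera("wrist")
p,W,d=cloud("wrist",ci,pd); cv2.imwrite("pics/w1.png",p[:,:,::-1])
x,y,z=[W[...,i] for i in range(3)]
def rect(m,name):
    w=W[m][:,:2]
    if len(w)<20: print(name,'few');return
    r=cv2.minAreaRect((w*1000).astype(np.float32)); print(name,len(w),'c',np.round(r[0],1),'size',np.round(r[1],1),'ang',round(r[2],1),'z',np.median(W[m][:,2]).round(4))
st=(abs(x-0.57)<.16)&(abs(y-0.06)<.2)
rect(st&(z>0.044)&(z<0.054),'station top'); rect(st&(z>0.09)&(z<0.1),'bar top'); rect(st&colmask(p,'yellow')&(z<.07),'guard')
print(ci['origin'])
```

```text
t 2.6 pos [0.5528 0.1206 0.201 ] yaw -80.38 q6 1.419 w 0.087 F [-0.9 -0.9  0.8] M [-0.01  0.   -0.03]
shift [0.06 0.04 0.04] rot [-0.18  0.06  0.32]
station top 29476 c [558.9  62.9] size [141.2 231.1] ang 8.3 z 0.0518
bar top 2573 c [551.1 122.9] size [108.5  13.9] ang 9.5 z 0.0972
guard 2095 c [543.8  -1.1] size [53.2 70.7] ang 8.1 z 0.0587
[0.62621393 0.13591012 0.36505047]
```

View pics/w1.png

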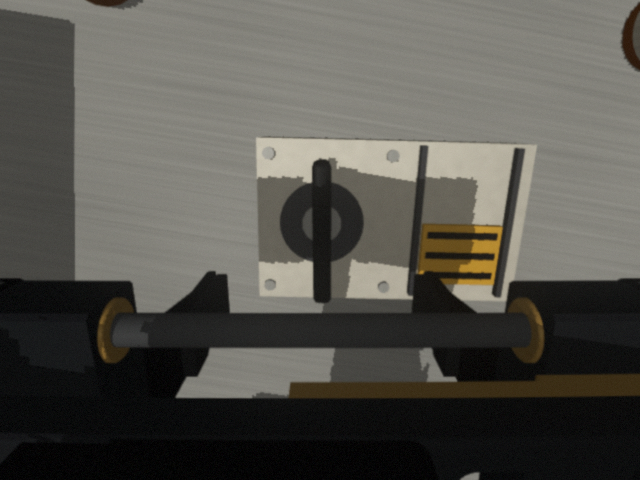

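The wrist picture shows the bar between the fingers' planes at (230,322) and the guard shut at (255,460), in agreement with the scene camera. I descend and grip.

```bash
python3 -c "
from h import *
go([.5515,.1205,.064],-81)"
```

```text
t 2.65 pos [0.5516 0.1184 0.2007] yaw -80.45 q6 1.417 w 0.0868 F [ 0.4 -1.   1. ] M [-0.05  0.09  0.01]
shift [-0.09 -0.01  5.47] rot [-0.04 -0.01  0.55]
```

Call:
carry_out:
  deltas:
    - [-1, -0.1, 0, 2, 0, 0, 0.5]
    - [-1, -0.1, 0, 4, 0, 0, 0.5]
    - [-1, -0.1, 0, 5.5, 0, 0, 0.5]
    - [-1, -0.1, 0, 5.5, 0, 0, 0.5]
    - [1, -0.1, 0, 5.5, 0, 0, 0.5]
    - [1, -0.1, 0, 5.5, 0, 0, 0.5]
    - [1, -0.1, 0, 5.5, 0, 0, 0.5]
    - [1, -0.1, 0, 5.5, 0, 0, 0.5]
  force: 25

```text
time: 3.45
position: [0.5519, 0.1185, 0.0654]
tool_rot: [0.759, -0.651, 0.001, -0.001]
ft_force: [-0.0, 0.1, 0.8]
grip_width: 0.0632
```

```bash
python3 -c "
from h import *
go([.5515,.1205,.064],-81);print(get_obs()['q'])"
```

```text
t 3.45 pos [0.5519 0.1185 0.0654] yaw -81.2 q6 1.431 w 0.0632 F [-0.   0.1  0.8] M [0.01 0.01 0.03]
shift [-0.08  0.    0.05] rot [-0.22 -0.03 -0.2 ]
[ 1.36655843e-02  6.72893717e-01  1.71234646e+00 -6.97133548e-05
  7.52479976e-01  1.43100113e+00]
```

Call:
carry_out:
  deltas:
    - [1, 0, 0, 0, 0, 0, 0]
    - [1, 0, 0, 0, 0, 0, 0]
    - [1, 0, 0, 0, 0, 0, 0]
    - [1, 0, 0, 0, 0, 0, 0]
    - [1, 0, 0, 0, 0, 0, 0]
    - [1, 0, 0, 0, 0, 0, 0]
    - [1, 0, 0, 0, 0, 0, 0]
    - [1, 0, 0, 0, 0, 0, 0]
  force: 25

```text
time: 4.25
position: [0.5504, 0.1194, 0.0632]
tool_rot: [0.759, -0.651, -0.0, -0.0]
ft_force: [-0.4, 5.2, -0.3]
grip_width: 0.0139
```

```bash
python3 -c "
from h import *
go([.5515,.1205,.064],-81)"
```

```text
t 4.25 pos [0.5504 0.1194 0.0632] yaw -81.2 q6 1.431 w 0.0139 F [-0.4  5.2 -0.3] M [0.8  0.05 0.17]
shift [-0.04 -0.05 -0.03] rot [ 0.01  0.06 -0.2 ]
```

Call:
carry_out:
  deltas:
    - [1, 0, 0, 0, 0, 0, -3]
    - [1, 0, 0, 0, 0, 0, -6]
    - [1, 0, 0, 0, 0, 0, -9]
    - [1, 0, 0, 0, 0, 0, -9]

```text
time: 4.65
position: [0.5509, 0.1195, 0.0633]
tool_rot: [0.807, -0.591, -0.0, -0.001]
ft_force: [0.9, 5.0, -1.5]
grip_width: 0.0144
```

```bash
python3 -c "
from h import *
go([.5515,.1205,.064],-81)"
```

```text
t 4.65 pos [0.5509 0.1195 0.0633] yaw -72.4 q6 1.276 w 0.0144 F [ 0.9  5.  -1.5] M [ 0.93 -0.12 -0.58]
shift [-0.03 -0.03 -0.03] rot [-0.07  0.1   8.6 ]
```

The moment rose to -0.58 Nm and the grip opened slightly, so this way looks jammed. I try the other way.

Call:
carry_out:
  deltas:
    - [1, 0, 0, 0, 0, 0, 6]
    - [1, 0, 0, 0, 0, 0, 12]
    - [1, 0, 0, 0, 0, 0, 18]
    - [1, 0, 0, 0, 0, 0, 24]
    - [1, 0, 0, 0, 0, 0, 30]
    - [1, 0, 0, 0, 0, 0, 30]

```text
time: 5.25
position: [0.5506, 0.1193, 0.0633]
tool_rot: [-0.628, 0.779, 0.0, 0.0]
ft_force: [0.2, 6.0, -1.5]
grip_width: 0.0139
```

```bash
python3 -c "
from h import *
go([.5515,.1205,.064],-81)"
```

```text
t 5.25 pos [0.5506 0.1193 0.0633] yaw -102.25 q6 1.798 w 0.0139 F [ 0.2  6.  -1.5] M [ 0.95 -0.07 -0.19]
shift [-0.06 -0.02 -0.03] rot [-1.000e-02  5.000e-02 -2.125e+01]
```

```bash
cat >> h.py <<'E'
def rects(n):
    ci=camera_info(n);p,W,d=cloud(n,ci,camera(n))
    x,y,z=[W[...,i] for i in range(3)]
    st=(abs(x-0.57)<.12)&(abs(y-0.06)<.15)
    for m,name in ((st&(z>0.086)&(z<0.1),'bar'),(st&colmask(p,'yellow')&(z<.07)&(z>.045),'guard')):
        w=W[m][:,:2]
        if len(w)<20: print(n,name,'few');continue
        r=cv2.minAreaRect((w*1000).astype(np.float32)); print(n,name,len(w),'c',np.round(r[0],1),'size',np.round(r[1],1),'ang',round(r[2],1))
    return p,W
E
python3 - <<'E'
from h import *
p,W=rects("scene"); b=cv2.resize(p[150:290,290:450],(640,560),interpolation=cv2.INTER_CUBIC)
cv2.imwrite("pics/s2.png",b[:,:,::-1])
E
```

```text
scene bar 249 c [563.2 115.5] size [36.8 87.2] ang 62.1
scene guard 354 c [548.4  -2.2] size [54.9 65.5] ang 8.1
```

View pics/s2.png

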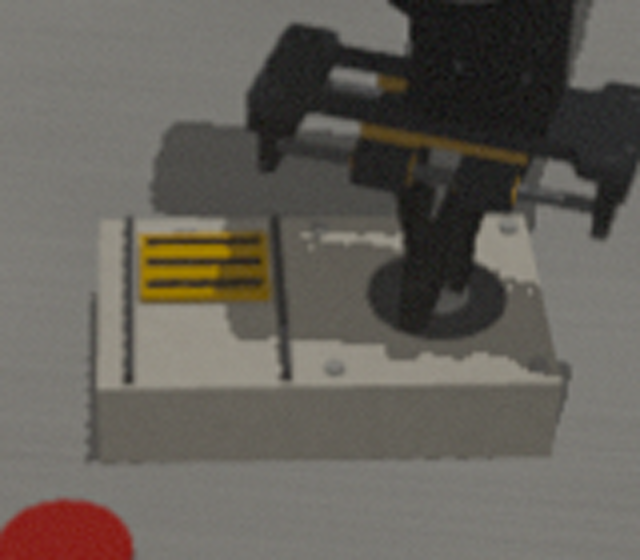

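The guard has moved 3 mm along +x, as 21° of turning predicts, so clockwise (negative) gives. The last joint would run out of range, so I regrip a half turn over and turn the rest.

Call:
carry_out:
  deltas:
    - [0, 0, 0, 0, 0, 0, 0]
    - [0, 0, 0, 0, 0, 0, 0]
    - [0, 0, 0, 0, 0, 0, 0]
    - [0, 0, 0, -1, 0, 0, 0]
    - [0, 0, 0, -2, 0, 0, 0]
    - [0, 0, 0, -2, 0, 0, -8]
    - [0, 0, 0, -2, 0, 0, -16]
    - [0, 0, 0, -2, 0, 0, -24]

```text
time: 6.1
position: [0.5508, 0.118, 0.1138]
tool_rot: [0.778, -0.628, 0.0, 0.0]
ft_force: [0.4, 0.9, 0.9]
grip_width: 0.0435
```

Call:
carry_out:
  deltas:
    - [0, 0, 0, 0, 0, 0, -60]
    - [0, 0, 0, 0, 0, 0, -60]
    - [0, 0, 0, 0, 0, 0, -60]
    - [0, 0, 0, 0, 0, 0, -60]
    - [0, 0, 0, 0, 0, 0, -60]
    - [0, 0, 0, 0, 0, 0, -60]
    - [0, 0, 0, 0, 0, 0, -60]
    - [0, 0, 0, 0, 0, 0, -60]

```text
time: 6.9
position: [0.5506, 0.1181, 0.1134]
tool_rot: [0.987, -0.158, -0.0, 0.0]
ft_force: [-0.0, -0.1, 0.4]
grip_width: 0.0433
```

Call:
carry_out:
  deltas:
    - [0, 0, 0, 0, 0, 0, -60]
    - [0, 0, 0, 0, 0, 0, -60]
    - [0, 0, 0, 0, 0, 0, -60]
    - [0, 0, 0, 0, 0, 0, -60]
    - [0, 0, 0, 0, 0, 0, -60]
    - [0, 0, 0, 0, 0, 0, -60]
    - [0, 0, 0, 0, 0, 0, -60]
    - [0, 0, 0, 0, 0, 0, -60]

```text
time: 7.7
position: [0.5506, 0.1183, 0.1134]
tool_rot: [0.935, 0.355, -0.0, 0.0]
ft_force: [0.2, -0.2, -0.1]
grip_width: 0.0432
```

```bash
python3 -c "
from h import *
go([.5506,.1194,.064],77.7)
rects('scene')"
```

```text
t 7.7 pos [0.5506 0.1183 0.1134] yaw 41.63 q6 -0.713 w 0.0432 F [ 0.2 -0.2 -0.1] M [ 0.09 -0.09 -0.01]
shift [ 0.03 -0.03  1.98] rot [ 1.000e-02  2.000e-02 -3.607e+01]
scene bar 212 c [554.  118.6] size [ 14.6 109.7] ang 77.5
scene guard 345 c [546.1  -2.5] size [58.9 65.4] ang 7.8
```

Call:
carry_out:
  deltas:
    - [0, 0.03, -0.04, 0, 0, 0, -36]
    - [0, 0.03, -0.04, 0, 0, 0, -36]
    - [0, 0.03, -0.04, 0, 0, 0, -36]
    - [0, 0.03, -0.04, 0, 0, 0, -36]
    - [0, 0.03, -0.04, 0, 0, 0, -36]
    - [0, 0.03, -0.04, 1, 0, 0, -36]
    - [0, 0.03, -0.04, 2, 0, 0, -36]
    - [0, 0.03, -0.04, 2, 0, 0, -36]

```text
time: 8.55
position: [0.5481, 0.1197, 0.0608]
tool_rot: [0.78, 0.626, -0.003, -0.002]
ft_force: [-0.5, 0.4, 0.5]
grip_width: 0.0437
```

Call:
carry_out:
  deltas:
    - [1, 0, 0, 0, 0, 0, 0]
    - [1, 0, 0, 0, 0, 0, 0]
    - [1, 0, 0, 0, 0, 0, 0]
    - [1, 0, 0, 0, 0, 0, 0]
    - [1, 0, 0, 0, 0, 0, 0]
    - [1, 0, 0, 0, 0, 0, 0]
    - [1, 0, 0, 0, 0, 0, 8]
    - [1, 0, 0, 0, 0, 0, 16]
  force: 30

```text
time: 9.35
position: [0.5508, 0.1192, 0.0642]
tool_rot: [0.859, 0.512, 0.0, 0.001]
ft_force: [-1.5, -3.5, 6.0]
grip_width: 0.0137
```

```bash
python3 -c "
from h import *
go([.5506,.1194,.064],77.7-94)"
```

```text
t 9.35 pos [0.5508 0.1192 0.0642] yaw 61.58 q6 -1.058 w 0.0137 F [-1.5 -3.5  6. ] M [-0.54 -0.    0.21]
shift [ 0.   -0.01  0.01] rot [ 1.000e-01 -1.000e-02  7.788e+01]
```

Call:
carry_out:
  deltas:
    - [1, 0, 0, 0, 0, 0, 8]
    - [1, 0, 0, 0, 0, 0, 16]
    - [1, 0, 0, 0, 0, 0, 24]
    - [1, 0, 0, 0, 0, 0, 32]
    - [1, 0, 0, 0, 0, 0, 40]
    - [1, 0, 0, 0, 0, 0, 48]
    - [1, 0, 0, 0, 0, 0, 56]
    - [1, 0, 0, 0, 0, 0, 60]

```text
time: 10.15
position: [0.5502, 0.1188, 0.0641]
tool_rot: [1.0, 0.015, -0.0, 0.001]
ft_force: [-1.4, -4.7, 6.1]
grip_width: 0.014
```

Call:
carry_out:
  deltas:
    - [1, 0, 0, 0, 0, 0, 6]
    - [1, 0, 0, 0, 0, 0, 11]
    - [1, 0, 0, 0, 0, 0, 16]
    - [1, 0, 0, 0, 0, 0, 20]
    - [1, 0, 0, 0, 0, 0, 20]

```text
time: 10.65
position: [0.55, 0.1189, 0.0641]
tool_rot: [0.988, -0.157, -0.0, 0.001]
ft_force: [-2.2, -4.1, 6.7]
grip_width: 0.0135
```

```bash
python3 -c "
from h import *
go([.5506,.1194,.064],77.7-94)
rects('scene')"
```

```text
t 10.65 pos [0.55   0.1189 0.0641] yaw -18.04 q6 0.333 w 0.0135 F [-2.2 -4.1  6.7] M [-0.61  0.33  0.6 ]
shift [ 0.02 -0.02  0.01] rot [ 0.13  0.01 -1.74]
scene bar 154 c [562.3 151.1] size [43.3 16.3] ang 71.8
scene guard 441 c [605.1   6.2] size [54.1 67.1] ang 7.0
```

The guard has travelled 60 mm and the moment has risen at the end stop, so it is fully back. I release and lift.

Call:
carry_out:
  deltas:
    - [0, 0, 0, 0, 0, 0, -1]
    - [0, 0, 0, 0, 0, 0, -1]
    - [0, 0, 0, 0, 0, 0, -1]
    - [0, 0, 0, -2, 0, 0, -1]
    - [0, 0, 0, -4, 0, 0, -1]
    - [0, 0, 0, -5.6, 0, 0, -1]

```text
time: 11.3
position: [0.551, 0.1202, 0.2051]
tool_rot: [0.989, -0.15, 0.0, -0.0]
ft_force: [0.5, -0.7, -0.1]
grip_width: 0.0429
```

Run:
```python
from h import *
p,W=rects("scene")
b=cv2.resize(p[150:290,290:450],(640,560),interpolation=cv2.INTER_CUBIC)
cv2.imwrite("pics/s3.png",b[:,:,::-1])
c=cv2.resize(p[170:310,120:260],(640,640),interpolation=cv2.INTER_CUBIC)[:600]
cv2.imwrite("pics/s3k.png",c[:,:,::-1])
x,y,z=[W[...,i] for i in range(3)]
m=(z>.09)&(z<.11)&(x>.5)&(x<.95)&(y<0.1)&(colmask(p,'orange')|True)&(cv2.cvtColor(p,cv2.COLOR_RGB2HSV)[...,1]>180)
k,l,s,ce=cv2.connectedComponentsWithStats(m.astype(np.uint8))
for i in range(1,k):
    if s[i,4]>60: print('cap',ce[i].round(),W[l==i].mean(0).round(3))
go([.612,-.309,.18],-67)
```

```text
scene bar 387 c [552.2 119.2] size [111.   20.1] ang 72.6
scene guard 406 c [604.3   6.4] size [56.5 66.9] ang 7.9
cap [169. 252.] [ 0.75  -0.297  0.1  ]
cap [245. 264.] [ 0.764 -0.148  0.1  ]
cap [306. 288.] [ 0.81  -0.031  0.1  ]
t 11.35 pos [0.555  0.1205 0.2118] yaw -17.19 q6 0.316 w 0.0427 F [ 1.1 -0.4  4.2] M [-0.01 -0.14 -0.08]
shift [ 7.24 15.74  1.29] rot [-0.58 -0.57 49.81]
```

View pics/s3.png

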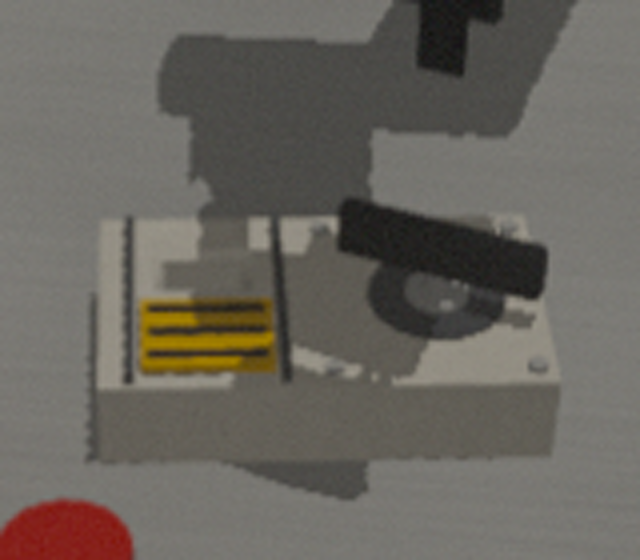

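The guard (scene crop 205,335) is off the socket, and the bar turned about 117°. I look at the socket with the wrist camera on the way to the key.

```bash
python3 -c "
from h import *
go([.49,-.02,.2],-67)"
```

```text
t 11.35 pos [0.555  0.1205 0.2118] yaw -17.19 q6 0.316 w 0.0427 F [ 1.1 -0.4  4.2] M [-0.01 -0.14 -0.08]
shift [-0.83  6.14  0.43] rot [-0.58 -0.57 49.81]
```

Call:
carry_out:
  deltas:
    - [0, -0.8, 6.1, 0.2, 0, 0, 50]
    - [0, -0.8, 6.1, 0.2, 0, 0, 50]
    - [0, -0.8, 6.1, 0.2, 0, 0, 50]
    - [0, -0.8, 6.1, 0.2, 0, 0, 50]
    - [0, -0.8, 6.1, 0.2, 0, 0, 50]
    - [0, -0.8, 6.1, 0.2, 0, 0, 50]
    - [0, -0.8, 6.1, 0.2, 0, 0, 50]
    - [0, -0.8, 6.1, 0.2, 0, 0, 50]

```text
time: 12.15
position: [0.4862, -0.0197, 0.1981]
tool_rot: [0.834, -0.552, -0.0, -0.0]
ft_force: [-0.7, 0.2, 0.6]
grip_width: 0.0435
```

```bash
cat >> h.py <<'E'
def brect(W,m,name):
    w=W[m][:,:2]
    if len(w)<20: print(name,'few');return
    r=cv2.minAreaRect((w*1000).astype(np.float32)); print(name,len(w),'c',np.round(r[0],1),'size',np.round(r[1],1),'ang',round(r[2],1),'z',np.median(W[m][:,2]).round(4))
E
python3 - <<'E'
from h import *
go([.49,-.02,.2],-67)
ci=camera_info("wrist");p,W,d=cloud("wrist",ci,camera("wrist")); cv2.imwrite("pics/w2.png",p[:,:,::-1])
x,y,z=[W[...,i] for i in range(3)]
near=(np.hypot(x-.546,y+.003)<.04)
hole=near&(z<0.03)
brect(W,hole,'hole floor'); 
cf=near&(z<0.046);brect(W,cf,'hole<46')
st=(abs(x-0.57)<.12)&(abs(y-0.06)<.15)
brect(W,st&(z>.045)&(z<.056),'top');brect(W,st&colmask(p,'yellow')&(z<.07)&(z>.045),'guard')
brect(W,st&(z>.088)&(z<.105),'bar')
np.save('w2.npy',W)
E
```

```text
t 12.15 pos [ 0.4862 -0.0197  0.1981] yaw -67.05 q6 0.899 w 0.0435 F [-0.7  0.2  0.6] M [-0.01 -0.04  0.01]
shift [ 0.07 -0.13 -0.08] rot [ 0.01  0.02 -0.05]
hole floor 1588 c [5.432e+02 1.000e-01] size [27.2 43.2] ang 8.2 z 0.0178
hole<46 1748 c [5.432e+02 1.000e-01] size [27.2 43.3] ang 8.2 z 0.0179
top 36749 c [559.6  63.4] size [140.7 231. ] ang 8.2 z 0.0519
guard 4602 c [601.8   8.9] size [53.3 67.1] ang 8.4 z 0.0587
bar 3844 c [550.6 122.7] size [110.1  15. ] ang 73.5 z 0.0972
```

View pics/w2.png

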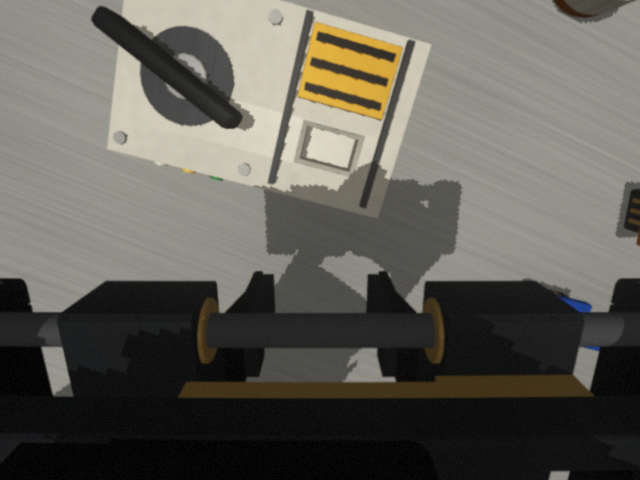

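Wrist picture: the open socket is at (147,328) and the guard behind it at (70,350). The hole measures 27x43 mm as specified, yaw 8.2°. Against the gripped handle the wrist camera reads about +3 mm in y, so the socket in arm coordinates is about (0.5427, -0.0034). Next I look at the key.

```bash
python3 -c "
from h import *
go([.545,-.33,.19],-67)"
```

```text
t 12.2 pos [ 0.4863 -0.0197  0.1981] yaw -67.06 q6 0.9 w 0.0437 F [-0.5 -0.2 -0. ] M [ 0.01 -0.04 -0.01]
shift [12.35  2.67  0.32] rot [ 0.01  0.02 -0.06]
```

Call:
carry_out:
  deltas:
    - [0, 12.35, 2.7, 0.3, 0, 0, 0]
    - [0, 12.35, 2.7, 0.3, 0, 0, 0]
    - [0, 12.35, 2.7, 0.3, 0, 0, 0]
    - [0, 12.35, 2.7, 0.3, 0, 0, 0]
    - [0, 12.35, 2.7, 0.3, 0, 0, 0]
    - [0, 12.35, 2.7, 0.3, 0, 0, 0]
    - [0, 12.35, 2.7, 0.3, 0, 0, 0]
    - [0, 12.35, 2.7, 0.3, 0, 0, 0]

```text
time: 13.0
position: [0.5439, -0.3331, 0.1902]
tool_rot: [0.832, -0.554, 0.0, 0.0]
ft_force: [0.0, 0.1, -0.3]
grip_width: 0.0434
```

Call:
carry_out:
  deltas:
    - [0, 0, 0, 0, 0, 0, 0]
    - [0, 0, 0, 0, 0, 0, 0]

```text
time: 13.2
position: [0.5433, -0.328, 0.1907]
tool_rot: [0.834, -0.552, -0.001, -0.0]
ft_force: [0.6, -0.1, -0.7]
grip_width: 0.0439
```

Run:
```python
from h import *
go([.545,-.33,.19],-67)
ci=camera_info("wrist");p,W,d=cloud("wrist",ci,camera("wrist")); cv2.imwrite("pics/w3.png",p[:,:,::-1])
x,y,z=[W[...,i] for i in range(3)]
near=(np.hypot(x-.612,y+.307)<.05)&colmask(p,'orange')
brect(W,near&(z>.07)&(z<.085),'bar top');brect(W,near&(z>.034)&(z<.047),'flange')
```

```text
t 13.2 pos [ 0.5433 -0.328   0.1907] yaw -67.07 q6 0.451 w 0.0439 F [ 0.6 -0.1 -0.7] M [ 0.07 -0.03 -0.05]
shift [ 0.1  -0.03  0.03] rot [ 0.03  0.13 -0.07]
bar top 251 c [ 609.9 -307.4] size [47.1 15.6] ang 24.2 z 0.0772
flange 20 c [ 602.9 -327.3] size [24.2  9.4] ang 22.0 z 0.0421
```

View pics/w3.png

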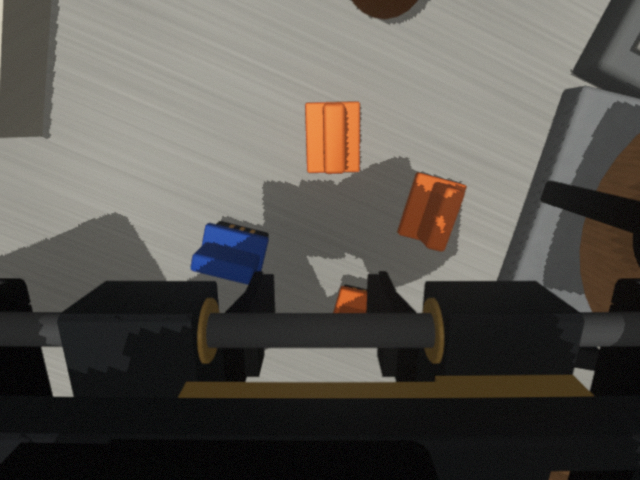

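The chosen key is at (137,333), seen from straight above. The mask missed its bright parts, so I refit without colour.

Run:
```python
from h import *
ci=camera_info("wrist");p,W,d=cloud("wrist",ci,camera("wrist"))
x,y,z=[W[...,i] for i in range(3)]
near=(np.hypot(x-.612,y+.307)<.045)
brect(W,near&(z>.07)&(z<.085),'bar top');brect(W,near&(z>.034)&(z<.09),'flange')
go([.610,-.310,.15],-66.5)
```

```text
bar top 1527 c [ 609.6 -307.3] size [49.4 15.5] ang 23.6 z 0.0774
flange 3850 c [ 609.5 -307.4] size [56.3 44. ] ang 24.2 z 0.0424
t 13.3 pos [ 0.5436 -0.3284  0.191 ] yaw -67.06 q6 0.451 w 0.0431 F [-0.9  0.1  0.4] M [0.06 0.01 0.01]
shift [ 0.36 -2.73  1.64] rot [ 0.02  0.06 -0.56]
```

```bash
python3 -c "
from h import *
go([.6091,-.3107,.046],-66)"
```

```text
t 13.3 pos [ 0.5436 -0.3284  0.191 ] yaw -67.06 q6 0.451 w 0.0431 F [-0.9  0.1  0.4] M [0.06 0.01 0.01]
shift [ 0.37 -2.69  5.8 ] rot [ 0.02  0.06 -1.06]
```

Call:
carry_out:
  deltas:
    - [0, 0.37, -1.5, 0.5, 0, 0, -1]
    - [0, 0.37, -2.7, 1, 0, 0, -1]
    - [0, 0.37, -2.7, 2, 0, 0, -1]
    - [0, 0.37, -2.7, 3.2, 0, 0, -1]
    - [0, 0.37, -2.7, 4, 0, 0, -1]
    - [0, 0.37, -2.7, 4, 0, 0, -1]

```text
time: 13.9
position: [0.6074, -0.3099, 0.0876]
tool_rot: [0.838, -0.545, -0.004, -0.0]
ft_force: [-0.7, -0.7, -0.4]
grip_width: 0.0435
```

```bash
python3 -c "
from h import *
go([.6091,-.3107,.046],-66)"
```

```text
t 13.9 pos [ 0.6074 -0.3099  0.0876] yaw -66.09 q6 0.518 w 0.0435 F [-0.7 -0.7 -0.4] M [ 0.01  0.01 -0.02]
shift [ 0.07 -0.06  1.66] rot [ 0.22  0.39 -0.09]
```

Call:
carry_out:
  deltas:
    - [0, 0, 0, 0.8, 0, 0, 0]
    - [0, 0, 0, 1.4, 0, 0, 0]
    - [0, 0, 0, 1.8, 0, 0, 0]
    - [0, 0, 0, 1.8, 0, 0, 0]
    - [1, 0, 0, 1.8, 0, 0, 0]
    - [1, 0, 0, 1.8, 0, 0, 0]
  force: 30

```text
time: 14.5
position: [0.6101, -0.3135, 0.0468]
tool_rot: [0.838, -0.546, 0.001, 0.0]
ft_force: [-0.4, -0.9, 0.0]
grip_width: 0.0341
```

Call:
carry_out:
  deltas:
    - [1, 0, 0, 0, 0, 0, 0]
    - [1, 0, 0, 0, 0, 0, 0]
    - [1, 0, 0, 0, 0, 0, 0]
    - [1, 0, 0, 0, 0, 0, 0]
    - [1, 0, 0, 0, 0, 0, 0]
  force: 30

```text
time: 15.0
position: [0.6096, -0.313, 0.0463]
tool_rot: [0.838, -0.546, 0.0, -0.0]
ft_force: [-1.6, 0.9, 2.8]
grip_width: 0.0161
```

```bash
python3 -c "
from h import *
go([.6091,-.3107,.15],-66)"
```

```text
t 15.0 pos [ 0.6096 -0.313   0.0463] yaw -66.2 q6 0.518 w 0.0161 F [-1.6  0.9  2.8] M [0.18 0.1  0.05]
shift [-0.09 -0.02 -4.15] rot [-0.  -0.  -0.2]
```

The key is gripped (16.1 mm). I lift it.

Call:
carry_out:
  deltas:
    - [1, 0, 0, -1, 0, 0, 0]
    - [1, 0, 0, -2.5, 0, 0, 0]
    - [1, 0, 0, -4.4, 0, 0, 0]
    - [1, 0, 0, -4.4, 0, 0, -8]
    - [1, 0, 0, -4.4, 0, 0, -16]
    - [1, 0, 0, -4.4, 0, 0, -16]

```text
time: 15.6
position: [0.6091, -0.3128, 0.1555]
tool_rot: [0.906, -0.424, -0.0, -0.0]
ft_force: [-0.6, -0.6, -3.1]
grip_width: 0.0159
```

```bash
python3 -c "
from h import *
go([.5427,-.0039,.155],8.2)"
```

```text
t 15.6 pos [ 0.6091 -0.3128  0.1555] yaw -50.21 q6 0.239 w 0.0159 F [-0.6 -0.6 -3.1] M [0.01 0.01 0.01]
shift [-11.19  -5.87   0.03] rot [-1.000e-02  5.000e-02 -5.841e+01]
```

Call:
carry_out:
  deltas:
    - [1, -5, -2.6, 0, 0, 0, -30]
    - [1, -5, -2.6, 0, 0, 0, -30]
    - [1, -5, -2.6, 0, 0, 0, -30]
    - [1, -9, -4.7, 0, 0, 0, -58.4]
    - [1, -11.2, -5.9, 0, 0, 0, -58.4]
    - [1, -11.2, -5.9, 0, 0, 0, -58.4]
    - [1, -11.2, -5.9, 0, 0, 0, -58.4]
    - [1, -11.2, -5.9, 0, 0, 0, -58.4]

```text
time: 16.4
position: [0.5411, 0.0004, 0.155]
tool_rot: [0.997, 0.073, -0.002, -0.001]
ft_force: [-0.2, -0.7, -3.0]
grip_width: 0.0158
```

Call:
carry_out:
  deltas:
    - [1, 0, 0, 0, 0, 0, 0]
    - [1, 0, 0, 0, 0, 0, 0]
    - [1, 0, 0, 0, 0, 0, 0]

```text
time: 16.7
position: [0.5442, -0.0049, 0.1557]
tool_rot: [0.998, 0.07, 0.0, 0.0]
ft_force: [-0.0, -0.7, -2.4]
grip_width: 0.0156
```

```bash
python3 -c "
from h import *
go([.5427,-.0039,.155],8.2)
p,d=camera('scene');cv2.imwrite('pics/s4.png',cv2.resize(p[130:270,270:430],(640,560),interpolation=cv2.INTER_CUBIC)[:,:,::-1])
p,d=camera('wrist');cv2.imwrite('pics/w4.png',p[:,:,::-1])
go([.5427,-.0039,.098],8.2)
"
```

```text
t 16.7 pos [ 0.5442 -0.0049  0.1557] yaw 8.02 q6 -0.354 w 0.0156 F [-0.  -0.7 -2.4] M [-0.04 -0.1   0.01]
shift [-0.05 -0.05  0.03] rot [ 0.02 -0.02 -0.18]
t 16.8 pos [ 0.544  -0.0047  0.1557] yaw 8.05 q6 -0.355 w 0.0155 F [ 0.6  1.1 -3.2] M [ 0.03 -0.1  -0.  ]
shift [-0.05 -0.04  2.31] rot [ 0.   -0.01 -0.15]
```

View pics/s4.png

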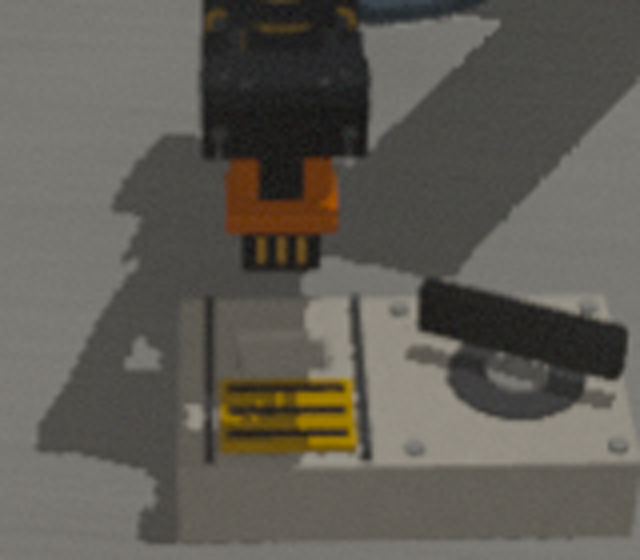

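View pics/w4.png

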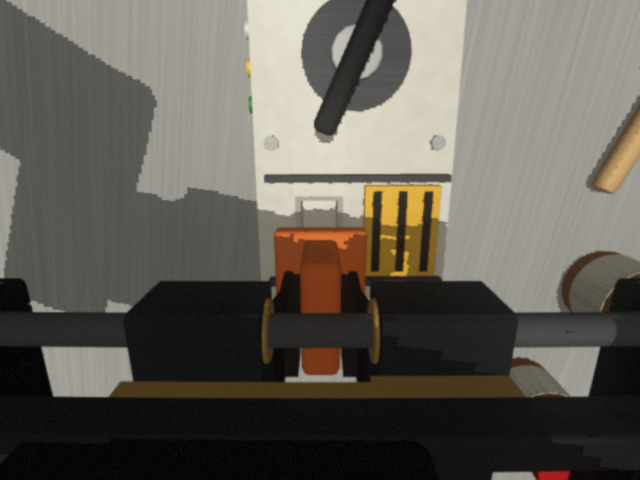

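Run:
```python
from h import *
p,W,d=cloud("scene");x,y,z=[W[...,i] for i in range(3)]
o=colmask(p,'orange')&(np.hypot(x-.544,y)<.06)&(z>.1)
print(z[o].min(),z[o].max()); brect(W,o&(z<.15),'flange')
f=o&(z<.148)&(z>.137); print('y range',np.percentile(y[f],[1,99]),x[f].mean())
st=(abs(x-0.57)<.12)&(abs(y-0.06)<.15)
brect(W,st&colmask(p,'yellow')&(z<.07),'guard'); brect(W,st&(z>.086)&(z<.105)&(y>.05),'bar')
w,W,d=cloud("wrist");x,y,z=[W[...,i] for i in range(3)]
o=(np.hypot(x-.544,y)<.06)&(z>.12)&(cv2.cvtColor(w,cv2.COLOR_RGB2HSV)[...,1]>150)
ff=o&(z>.137)&(z<.157);print('wrist flange +y edge',np.percentile(y[ff],[99]),'x rng',np.percentile(x[ff],[1,99]))
h=(np.hypot(x-.543,y)<.045)&(z<.03)&(z>.005);brect(W,h,'hole');print(np.percentile(y[h],99),np.percentile(x[h],[1,99]))
brect(W,(abs(x-.55)<.1)&(abs(y-.12)<.1)&(z>.088)&(z<.105),'barw')
```

```text
0.13949413897546314 0.1730216589463237
flange 166 c [5.566e+02 2.000e-01] size [32.  60.7] ang 26.5 z 0.1476
y range [-0.02730519  0.02341919] 0.5648202663852135
guard 369 c [604.1   6.2] size [55.1 66.7] ang 7.9 z 0.0569
bar 396 c [553.5 119.1] size [110.1  17.8] ang 72.9 z 0.0939
wrist flange +y edge [0.0289836] x rng [0.52027548 0.56467475]
hole 916 c [542.6   5.9] size [27.1 24.8] ang 8.1 z 0.0177
0.016995076337035713 [0.52873687 0.55670117]
barw 3626 c [546.5 107.9] size [79.1 14.4] ang 74.1 z 0.0972
```

The key hangs square over the socket. Arm, wrist and scene estimates agree to about 1 mm, and the chamfer takes 4 mm. A 1 mm correction, then I lower it.

Call:
carry_out:
  deltas:
    - [1, -0.04, -0.04, 0.8, 0, 0, 0]
    - [1, -0.04, -0.04, 1.5, 0, 0, 0]
    - [1, -0.04, -0.04, 2, 0, 0, 0]
    - [1, -0.04, -0.04, 2.2, 0, 0, 0]
    - [1, -0.04, -0.04, 2.4, 0, 0, 0]
    - [1, -0.04, -0.04, 2.6, 0, 0, 0]
    - [1, -0.04, -0.04, 2.8, 0, 0, 0]

```text
time: 17.6
position: [0.543, -0.0028, 0.086]
tool_rot: [0.997, 0.071, 0.001, 0.0]
ft_force: [0.1, -0.4, -2.6]
grip_width: 0.0155
```

```bash
python3 -c "
from h import *
go([.543,-.0038,.0663],8.2)
"
```

```text
t 17.6 pos [ 0.543  -0.0028  0.086 ] yaw 8.2 q6 -0.354 w 0.0155 F [ 0.1 -0.4 -2.6] M [ 0.01 -0.07  0.02]
shift [-0.01  0.04  0.79] rot [ 0.03 -0.07 -0.  ]
```

Entering freely: the shank is 10 mm in with no contact force. I continue down to seat it.

Call:
carry_out:
  deltas:
    - [1, 0, 0, 0.2, 0, 0, 0]
    - [1, 0, 0, 0.4, 0, 0, 0]
    - [1, 0, 0, 0.6, 0, 0, 0]
    - [1, 0, 0, 0.75, 0, 0, 0]
    - [1, 0, 0, 0.85, 0, 0, 0]
    - [1, 0, 0, 0.9, 0, 0, 0]

```text
time: 18.2
position: [0.5424, -0.0027, 0.0661]
tool_rot: [0.997, 0.072, 0.0, 0.0]
ft_force: [-6.3, 0.1, 29.1]
grip_width: 0.0157
```

```bash
python3 -c "
from h import *
go([.543,-.0038,.0663],8.2)
"
```

```text
t 18.2 pos [ 0.5424 -0.0027  0.0661] yaw 8.22 q6 -0.354 w 0.0157 F [-6.3  0.1 29.1] M [0.22 1.09 0.  ]
shift [ 0.02  0.05 -0.01] rot [ 0.02 -0.    0.02]
```

It is seated: TCP at 0.0661 against the expected 0.0663, with a 29 N push back. I relax, release and lift.

Call:
carry_out:
  deltas:
    - [1, 0, 0, -0.1, 0, 0, 0]
    - [0, 0, 0, -0.1, 0, 0, 0]
    - [0, 0, 0, -0.1, 0, 0, 0]
    - [0, 0, 0, -0.1, 0, 0, 0]
    - [0, 0, 0, -0.1, 0, 0, 0]
    - [0, 0, 0, -1, 0, 0, 0]
    - [0, 0, 0, -2.5, 0, 0, 0]
    - [0, 0, 0, -4.5, 0, 0, 0]

```text
time: 19.0
position: [0.5407, -0.0024, 0.1748]
tool_rot: [0.997, 0.071, -0.003, -0.001]
ft_force: [0.6, 0.2, -0.5]
grip_width: 0.0434
```

```bash
python3 -c "
from h import *
go([.45,-.0038,.2],8.2)
p,W=rects('scene');cv2.imwrite('pics/s5.png',cv2.resize(p[130:310,120:440],(800,450),interpolation=cv2.INTER_CUBIC)[:,:,::-1])
x,y,z=[W[...,i] for i in range(3)]
o=colmask(p,'orange')&(np.hypot(x-.544,y)<.06);brect(W,o,'key');print(np.percentile(z[o],[2,98]))
f=o&(z>.045)&(z<.066);print(f.sum(),np.percentile(z[f],[2,98]))
"
```

```text
t 19.0 pos [ 0.5407 -0.0024  0.1748] yaw 8.19 q6 -0.354 w 0.0434 F [ 0.6  0.2 -0.5] M [-0.03 -0.14 -0.03]
shift [-3.61 -0.46 -0.98] rot [-0.12  0.33 -0.01]
scene bar 578 c [549.2  72.5] size [201.1  34.6] ang 85.0
scene guard 366 c [603.2   6.1] size [57.9 66.6] ang 7.9
key 557 c [550.4  -1.1] size [36.  50.4] ang 6.9 z 0.0717
[0.05338281 0.09718598]
230 [0.05249153 0.06540391]
```

View pics/s5.png

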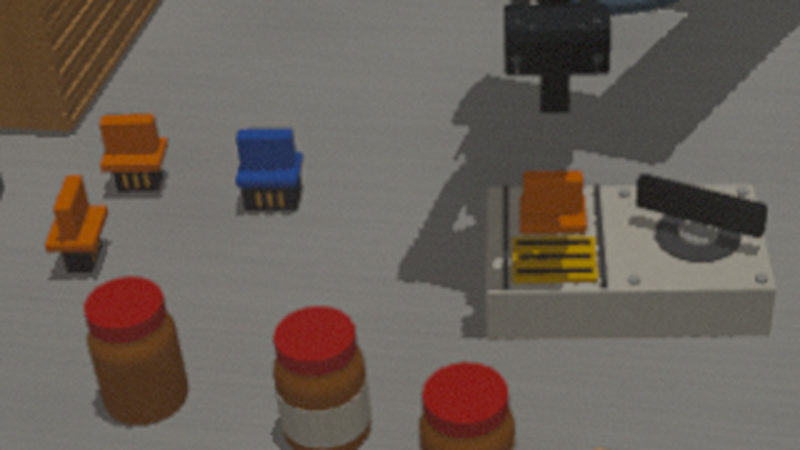

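The picture shows the orange key seated at crop (200,552), with its top at 96–97 mm as it should be when home. The guard is still back, the gripper is clear, and the blue key and jars are untouched. I settle the arm and hand in.

Call:
carry_out:
  deltas:
    - [0, 0, 0, -0.5, 0, 0, 0]
    - [0, 0, 0, -0.5, 0, 0, 0]
    - [0, 0, 0, -0.5, 0, 0, 0]
    - [0, 0, 0, -0.5, 0, 0, 0]

```text
time: 19.45
position: [0.5413, -0.0024, 0.1866]
tool_rot: [0.997, 0.071, -0.002, -0.001]
ft_force: [0.3, -0.2, -0.3]
grip_width: 0.044
```

```bash
python3 -c "
from h import *
go([.45,-.0038,.2],8.2)
print(hand_in())"
```

```text
t 19.45 pos [ 0.5413 -0.0024  0.1866] yaw 8.2 q6 -0.354 w 0.044 F [ 0.3 -0.2 -0.3] M [ 0.03 -0.1   0.02]
shift [-3.62 -0.47 -0.52] rot [-0.07  0.21 -0.  ]
the job is handed in; nothing more can be done
None
```

The labeller is changed over to the orange format, and I handed the job in at 19.5 s of the 64 s allowed.

- **Handle:** Anticlockwise was jammed, so I turned it clockwise about 117° to its end stop, regripping once on the way. That drew the guard back about 60 mm, fully off the socket.
- **Key:** I took the orange key farthest to the robot's left, plugged it in and let go. It met 29 N when it bottomed out, with the arm within 0.2 mm of the expected depth.
- **Last checks:** The key's top measured about 97 mm above the bench (96 mm expected), and the guard was still back. The gripper was clear, with about zero force on it. The blue key and the jars in the last close-up looked unmoved. I did not re-check the brush and the fourth jar, which were outside that close-up, but the arm never went near them.
- **Disagreements:** The wrist camera read about 3 mm off in y compared with the arm and the scene camera, so I corrected for it. The moment reading alone did not show which way the handle gave, so I confirmed it by watching the guard move.

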